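# Zero the leak tester and hold the test cover on the pump housing

## Robot

A 6-joint arm with a two-finger parallel gripper is mounted at the origin on the work surface. World frame = base frame: x ahead of the robot, y to its left, z up, the work surface at z = 0. Lengths are in m, angles in degrees, forces in N, time in s.
With the tool pointing down it reaches from about 0.4 to 0.825 m from the base axis. Payload 7 kg.
Tool frame: the origin (TCP) lies at the very end of the fingers, on their centre line; the grasp point (between the pads) lies 19 mm behind it; z points along the fingers, y is the direction in which the jaws open and shut (so a half turn about z gives the same grasp; the last joint's range is limited). The gripper opens to 88 mm and grips with 3 to 60 N. Pads are 19 mm wide; open, the fingers measure 130 mm over their backs; the gripper's body (78 mm by 193 mm) begins 47 mm behind the grasp point.
Start: joints at [88.871, 20.546, 0.682, 0, -70.136, -16.507], TCP at [0.205, 0.643, 0.227] pointing down, gripper open.
Joint ranges: [-176.03, 176.03], [-82.01, 121.73], [-58.28, 71.71], [-173.87, 95.51], [-174.79, -0.11], [-173.66, 173.66]. Speed limits (degrees/s): [136.94, 136.94, 172.46, 180, 180, 180].

## Interface

Orientations are given as [roll, pitch, yaw] about the fixed x, y, z axes, in that order (R = Rz(yaw) Ry(pitch) Rx(roll)).
In Python, from plant import telemetry, snapshot, calibration, workorder gives the robot as it stands. The module is installed in compiled form; this text tells all that it offers.
- The arm moves only by the tool step_arm, never from a script. Its argument "plan" is text: rows parted by semicolons, each of 7 numbers parted by spaces: the finger opening in cm, from 0 to 8.76, then the shift along the tool's x, y, z in cm, then the turn, a rotation vector about the tool's x, y, z in degrees. A call has 1 to 12 rows; each row shifts and turns the commanded pose from where the row before left it, along the tool's axes as they then stand; what a row does not reach is not made up. A row lasts 1/12 s, in which the tool goes at most 41.7 mm and 7.16 degrees, less where a joint would pass 70% of its speed; a pose out of reach is approached as far as the arm can. A call with a gripper value outside its range is refused whole. The fingers move at their own pace and stop on an object; the grip force is fixed at half the most. Time passes only in rows, so rows that do not move let the fingers close. It gives the time, the measured TCP pose, the force and the opening at its end, in the units of the state.
- telemetry.get_obs(): the state, without advancing time (a new reading comes with each control period).
- snapshot(name): name is "side" or "top"; returns the picture (400x640x3 uint8, blue, green, red); there is no depth.
- calibration(name): a dict with "K" (3x3 intrinsics, pixels), "k1" (the pictures are not rectified: a ray, as slopes to the right and down, at radius r is drawn at 1 + k1 r^2 times it, then the intrinsics apply), "camera_from_world" (4x4, takes a point from world to camera coordinates). Camera axes: x right, y up, looking along -z (the intrinsics and any distortion apply to the point x, -y, -z); pixel columns grow to the right and rows downward; lengths in m; the calibration is good to about 2 mm. A picture is of the moment at which its call begins. calibration takes no time and is no camera call.
- workorder.close_job(): hands the job in, once; it reports no verdict.
The state is a dict: "clock": time; "joint_pos": joint angles; "qvel": joint speeds; "tau": joint torques, N m; "tool_pos": TCP position; "orientation": TCP orientation; "force": force on the tool from outside, world axes, zero at the start; "moment": the same for the moment, N m; "opening": finger opening in m.
Only numpy, scipy, OpenCV 4.12 (cv2) and the standard library are available. Lean on these libraries where they do the work, as an engineer would, in place of code of your own. Each camera call takes 0.05 s, during which the arm holds its last target.

## Task

Get the pump housing ready for its leak test: with the blue stylus press the tester's recessed green zero button fully in, and stand the stylus back in its wooden block. Then take the test cover by its red handle, slide it in level from the open side so that its tongue passes under the yellow keeper and its hole drops over the locating pin, and press it down square against the sprung orange seal until it sits on the metal. Finish while still gripping the handle and holding the cover pressed down, and leave the other things on the bench alone.

Things in the scene. Friction and masses are not known exactly. Their poses are not given: they have to be found in the camera images.
- pin (a point): on the axis of the upright steel locating pin, level with the top face (50 mm above the table) of the fixed aluminium pump housing. z up, x horizontal towards the yellow keeper. Pin: 12 mm diameter, stands 15 mm above the face, its upper 5 mm a cone to 5 mm at the tip. Housing x -50 to +78 mm, y +-46; its dark base x -61 to +89, y +-60, 12 mm thick
- keeper (a point): middle of the underside of the yellow keeper bar, fixed across the housing at x = +64 mm from the pin, 30 mm above the top face; axes as pin. Bar 12 mm (x) x 76 mm (y) x 6 mm, on two posts 52 mm apart inside. The cover's tongue belongs under it, so the cover cannot come straight down: it slides in level from the -x side at the height of the pin's tip
- seal (a joint): how far the orange sprung seal frame around the pin (60 x 60 mm) is pressed down, m: 0 = up, its top 5 mm above the housing's top face; 0.005 = flush. Spring: about 4 N before it moves, then 1.5 N per mm; the cover's weight alone presses it 1 mm at most: a steady extra push of about 8 to 12 N brings the cover onto the metal
- zero_top (a point): centre of the top of the green zero button (13 mm diameter) of the white leak tester (fixed box 110 x 120 mm, 70 mm tall). The button lies 6 mm below the box's top face in a 16 mm round recess ringed in blue; z up. The box's centre is 30 mm from here along this x axis, dark display on that side
- zero (a joint): how far the zero button is pressed in, m: 0 = out, 0.004 = fully in; spring about 1 N at first, 4.2 N fully in
- stylus_grip (a point): on the stylus grip: blue square handle 14 x 14 mm, 50 mm tall (point 22 mm below its top, 28 above its foot; x, y square to its faces, z up along it). Below it a steel collar, 24 mm diameter, 4 mm thick, then a shaft of 7 mm diameter, 38 mm long; tip 70 mm below this point. 50 g. Stands upright in the wooden block, collar on the block's top
- stylus_tip (a point): the lower tip of the stylus (5 mm diameter at the end, widening to 7 mm within 4 mm), on its axis; z points along the stylus to the handle. With the stylus home in its block the tip is 7 mm above the table
- block_hole (a point): centre of the mouth, in the top face, of the hole in the wooden stylus block (fixed, 70 x 60 x 45 mm tall; hole 14 mm diameter, through, 2 mm chamfer); z up
- cover_handle (a point): centre of the red handle rib of the loose test cover: 46 mm long (x), 14 mm thick (y), 32 mm tall, upright at the cover's middle; 37 mm above the cover's underside, 16 mm below the rib's top; z up. Cover: aluminium slab 90 (x) x 80 (y) x 21 mm, about 0.4 kg, lying on its underside on the table, tongue towards +x
- cover_hole (a point): centre of the mouth of the blind round hole in the cover's underside (13.5 mm diameter, 18 mm deep), straight below the handle; axes as cover_handle, in the plane of the underside
- cover_tongue (a point): middle of the free end of the cover's tongue, 70 mm along x from the hole, in the plane of the underside. The tongue is 36 mm wide, 8 mm thick and 25 mm long, level with the underside
- socket: bystander: loose steel wrench socket standing upright, 30 mm diameter, 38 mm tall; origin under its centre
- driver: bystander: loose screwdriver with orange handle lying along its x, 170 mm long; origin under its middle
- jar: bystander: loose amber jar with yellow cap, 56 mm diameter, 70 mm tall; origin under its centre
- can: bystander: loose blue can, 60 mm diameter, 130 mm tall; origin under its centre
- wrench: bystander: loose steel wrench lying along its x, 190 mm long; origin under its middle
- tape: bystander: loose yellow roll of tape lying flat, 90 mm diameter, 25 mm tall; origin under its centre
- cup_wheel: bystander: loose dark steel grinding cup lying flat, 72 mm diameter, 35 mm tall; origin under its centre
Not all that is in view belongs to the job. Leave any purple look-alike of the part that bears pin alone.

How it is judged:
By the outcome, as a careful person would: the job done as asked, in the order asked, and still so for the second after the job is handed in, while the arm keeps its last pose, push and grip.
It also fails if it takes over 67 s, if anything falls off the work surface, if the arm or the gripper's body presses on something with over 40 N, if the wrist force passes 120 N, or if a joint passes its speed limit or range.

## Working session

There is one attempt and no reset: what is moved stays moved. The work goes in short steps, Python scripts to look and compute and a tool call to move; the robot and the scene stay as the last step left them, time stands still between calls to the robot, and variables do not carry over. Pictures are saved under pics/ and viewed, and the job is handed in when it is done.

Besides the shell and the picture viewer there is one more tool, called after ">>>" as a command line: name --argument value ..., lists and objects as JSON in quotes. step_arm: Moves the arm, as the interface text tells. Its arguments: {"type":"object","properties":{"plan":{"type":"string"}},"required":["plan"]}

```bash
mkdir -p pics
cat > h.py <<'E'
import numpy as np, cv2
from plant import telemetry, snapshot, calibration, workorder
E
python3 - <<'E'
from h import *
for n in ("side","top"):
    im=snapshot(n); cv2.imwrite(f"pics/{n}0.png",im); c=calibration(n); print(n,c)
print(telemetry.get_obs())
E
```

```text
side {'K': array([[430.0913274 ,   0.        , 324.85464584],
       [  0.        , 430.0913274 , 200.46314904],
       [  0.        ,   0.        ,   1.        ]]), 'k1': -0.054662452576500736, 'camera_from_world': array([[ 0.74060136, -0.6719426 ,  0.00166577, -0.33242244],
       [ 0.33563573,  0.37207616,  0.8653947 , -0.22376583],
       [-0.58211535, -0.6403534 ,  0.50108805, -0.8650488 ],
       [ 0.        ,  0.        ,  0.        ,  1.        ]])}
top {'K': array([[518.78609219,   0.        , 314.62716568],
       [  0.        , 518.78609219, 197.40088489],
       [  0.        ,   0.        ,   1.        ]]), 'k1': 0.03588136198624129, 'camera_from_world': array([[ 0.02067656, -0.99973755,  0.0098644 , -0.0156028 ],
       [ 0.98732077,  0.02197094,  0.15721   , -0.46952785],
       [-0.15738547,  0.00648877,  0.98751593, -1.35809457],
       [ 0.        ,  0.        ,  0.        ,  1.        ]])}
{'clock': 0.1, 'joint_pos': array([ 8.88698036e+01,  2.05879598e+01,  6.38652843e-01, -1.81417119e-02,
       -7.01360352e+01, -1.65085395e+01]), 'qvel': array([-0.02098405, -0.03342385,  0.17068377,  0.02042425, -0.03164807,
       -0.00108513]), 'tau': array([-2.15105305e-03, -5.84164310e+01,  2.93752384e+01,  7.01549828e+00,
        1.01584475e-02, -5.17426622e-05]), 'tool_pos': array([0.20440681, 0.64284067, 0.2257052 ]), 'orientation': array([ 1.79913329e+02, -7.90077735e-03, -1.76449070e+01]), 'force': array([ 0.93102682,  0.63019545, -0.4577217 ]), 'moment': array([-0.03485722,  0.02095873,  0.00776422]), 'opening': 0.08773284762906776}
```

View pics/side0.png

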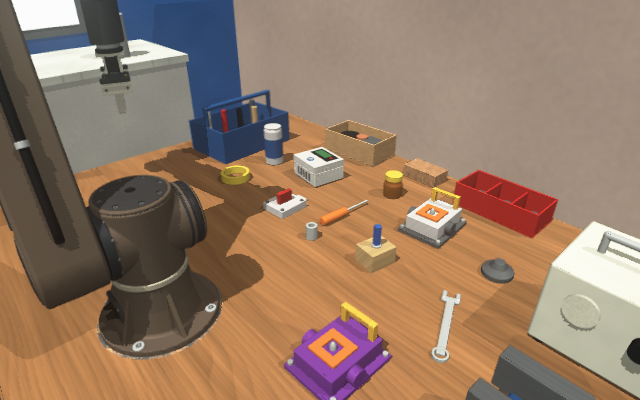

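View pics/top0.png

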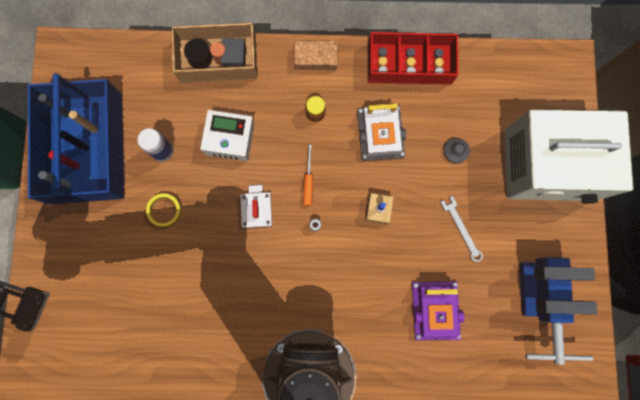

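Run:
```python
import cv2
t=cv2.imread("pics/top0.png"); s=cv2.imread("pics/side0.png")
def crop(im,x,y,w,h,k,n): cv2.imwrite(n,cv2.resize(im[y:y+h,x:x+w],None,fx=k,fy=k,interpolation=cv2.INTER_CUBIC))
a=[cv2.resize(t[y:y+66,x:x+66],(400,400),interpolation=cv2.INTER_CUBIC) for x,y in((195,100),(350,175),(225,178),(350,96))]
import numpy as np
cv2.imwrite("pics/tc.png",np.vstack([np.hstack(a[:2]),np.hstack(a[2:])])[:, :])
im=cv2.imread("pics/tc.png"); cv2.imwrite("pics/tc.png",cv2.resize(im,(600,600)))
a=[cv2.resize(s[y:y+66,x:x+88],(400,300),interpolation=cv2.INTER_CUBIC) for x,y in((280,135),(335,212),(250,175),(390,180))]
cv2.imwrite("pics/sc.png",np.vstack([np.hstack(a[:2]),np.hstack(a[2:])]))
```

```text
(no output)
```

View pics/tc.png

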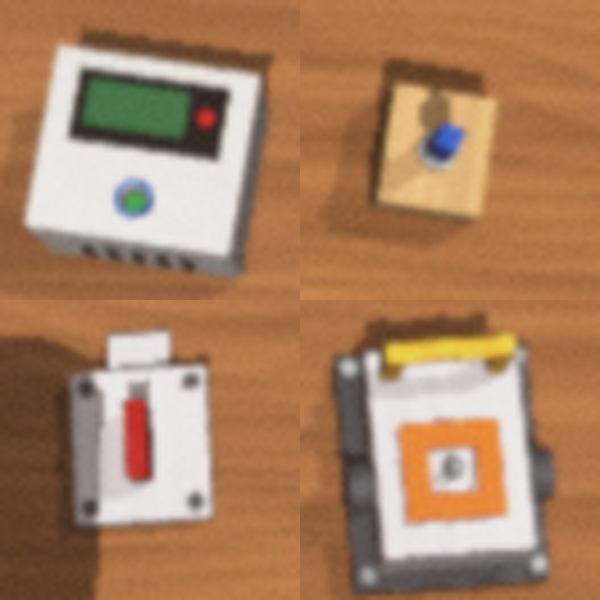

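View pics/sc.png

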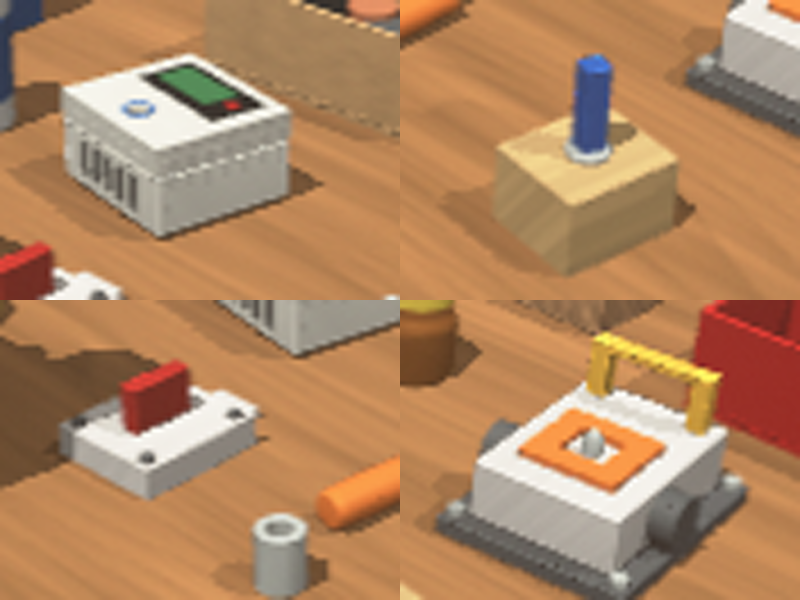

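```bash
cat >> h.py <<'E'
def proj(n,P,c=None):
    c=calibration(n); P=np.atleast_2d(P); M=c["camera_from_world"]
    q=P@M[:3,:3].T+M[:3,3]; a=np.c_[q[:,0],-q[:,1]]/(-q[:,2:3]); r2=(a**2).sum(1,keepdims=True)
    a=a*(1+c["k1"]*r2); K=c["K"]; return a*[K[0,0],K[1,1]]+[K[0,2],K[1,2]]
def ray(n,uv,z):
    from scipy.optimize import least_squares
    return least_squares(lambda p:(proj(n,[p[0],p[1],z])[0]-uv),[0.5,0]).x
def fit(obs,verbose=True):
    # obs list of (view, local xyz (z abs), uv)
    from scipy.optimize import least_squares
    L=np.array([o[1] for o in obs],float); uv=np.array([o[2] for o in obs],float); vs=[o[0] for o in obs]
    def f(p):
        c,s=np.cos(p[2]),np.sin(p[2]); W=np.c_[p[0]+c*L[:,0]-s*L[:,1],p[1]+s*L[:,0]+c*L[:,1],L[:,2]]
        r=np.zeros_like(uv)
        for v in set(vs):
            m=np.array([x==v for x in vs]); r[m]=proj(v,W[m])-uv[m]
        return r.ravel()
    s=least_squares(f,[0.5,0,0],loss="soft_l1"); r=f(s.x).reshape(-1,2)
    return s.x,r
E
cat > m.py <<'E'
from h import *
k=66/300
def T(ox,oy,cx,cy,pts): return [(ox+(x-cx)*k-.5+.5*k,oy+(y-cy)*k-.5+.5*k) for x,y in pts]
objs={}
a=.055;
t=T(195,100,0,0,[(62,45),(263,73),(134,198)]); s=T(280,135,0,0,[(62,92),(190,55),(290,108),(158,150),(139,109)])
# tester local: zero origin, box centre +30 x ; half sizes 55 (x),60 (y)
X0,X1=.03-.055,.03+.055
objs["tester"]=[("top",(X1,.06,.07),t[0]),("top",(X1,-.06,.07),t[1]),("top",(0,0,.07),t[2]),
 ("side",(X0,.06,.07),s[0]),("side",(X1,.06,.07),s[1]),("side",(X1,-.06,.07),s[2]),("side",(X0,-.06,.07),s[3]),("side",(0,0,.07),s[4])]
t=T(350,175,300,0,[(392,83),(497,97),(481,217),(375,204)]); s=T(335,212,400,0,[(497,150),(608,110),(677,155),(568,205)])
for nm,(hx,hy) in dict(blockA=(.035,.03),blockB=(.03,.035)).items():
  objs[nm]=[("top",(hx,hy,.045),t[0]),("top",(hx,-hy,.045),t[1]),("top",(-hx,-hy,.045),t[2]),("top",(-hx,hy,.045),t[3]),
  ("side",(-hx,hy,.045),s[0]),("side",(hx,hy,.045),s[1]),("side",(hx,-hy,.045),s[2]),("side",(-hx,-hy,.045),s[3])]
t=T(350,175,300,0,[(451,134)]); s=T(335,212,400,0,[(595,62)])
objs["stylus"]=[("top",(0,0,.099),t[0]),("side",(0,0,.099),s[0])]
t=T(225,178,0,300,[(72,375),(207,368),(213,518),(77,524),(107,335),(169,331)])
s=T(250,175,0,300,[(60,430),(150,468)])
objs["cover"]=[("top",(.045,.04,.021),t[0]),("top",(.045,-.04,.021),t[1]),("top",(-.045,-.04,.021),t[2]),("top",(-.045,.04,.021),t[3]),("top",(.07,.018,.008),t[4]),("top",(.07,-.018,.008),t[5])]
objs["cover"]+=[("side",(-.045,.04,.021),s[0]),("side",(-.045,-.04,.021),s[1])]
t=T(350,96,300,300,[(399,424),(498,418),(506,514),(405,522),(453,466),(537,548),(384,560)])
s=T(390,180,400,300,[(518,452),(573,410),(665,447),(612,490),(593,432),(478,463),(616,520),(727,432)])
objs["housing"]=[("top",(.03,.03,.055),t[0]),("top",(.03,-.03,.055),t[1]),("top",(-.03,-.03,.055),t[2]),("top",(-.03,.03,.055),t[3]),("top",(0,0,.065),t[4]),("top",(-.05,-.046,.05),t[5]),("top",(-.05,.046,.05),t[6]),
("side",(-.03,.03,.055),s[0]),("side",(.03,.03,.055),s[1]),("side",(.03,-.03,.055),s[2]),("side",(-.03,-.03,.055),s[3]),("side",(0,0,.065),s[4]),("side",(-.05,.046,.05),s[5]),("side",(-.05,-.046,.05),s[6]),("side",(.078,-.046,.05),s[7])]
for n,o in objs.items():
    for nm,oo in (("all",o),("top",[q for q in o if q[0]=="top"]),("side",[q for q in o if q[0]=="side"])):
        if len(oo)<2 : 
            print(n,nm,ray(oo[0][0],oo[0][2],oo[0][1][2]).round(4)); continue
        p,r=fit(oo); print(n,nm,(p*[1e3,1e3,57.2958]).round(1), r.round(1).tolist() if nm=="all" else "")
E
python3 m.py
```

```text
tester all [604.8 238.6  -7.3] [[-0.8, 0.1], [-0.8, 0.5], [-0.0, 0.2], [0.3, -0.4], [0.6, -0.0], [0.6, 0.8], [0.1, 0.4], [0.3, 0.5]]
tester top [605.6 237.5  -7.5] 
tester side [605.3 240.6  -6.5] 
blockA all [ 444.3 -179.3   -8. ] [[0.5, 0.3], [-0.4, 0.8], [-0.5, 0.1], [0.5, -0.6], [-0.1, -0.9], [-1.3, -1.8], [0.6, 0.7], [0.9, 0.2]]
blockA top [ 444.8 -179.3   -6.9] 
blockA side [ 443.1 -180.3  -10.1] 
blockB all [ 443.8 -179.1  -12.2] [[-0.7, 1.3], [1.7, 4.2], [0.6, -0.4], [-1.9, -3.7], [0.4, -3.4], [-3.1, -1.9], [-0.1, 3.4], [2.3, 0.5]]
blockB top [ 444.8 -179.3   -7.7] 
blockB side [ 442.3 -180.7  -17.5] 
stylus all [ 445.7 -179.6    0. ] [[-0.3, 0.3], [0.4, -0.0]]
stylus top [ 0.4464 -0.1804]
stylus side [ 0.445  -0.1791]
cover all [435.4 152.8   4.8] [[-0.1, 0.0], [-0.4, -0.2], [-0.0, -0.4], [0.1, 0.2], [0.4, 0.1], [-0.1, 0.2], [0.3, -0.8], [-0.3, 1.1]]
cover top [435.4 152.9   4.5] 
cover side [435.6 156.1   8. ] 
housing all [ 647.1 -187.6    5.5] [[-0.2, 0.4], [0.0, 0.2], [0.4, 0.5], [0.5, 0.3], [0.5, 0.0], [-0.1, 0.2], [-0.3, 0.0], [-0.1, -0.9], [-0.1, -0.5], [0.2, -0.6], [0.0, -0.7], [0.2, -0.3], [-1.2, -0.8], [0.6, 0.2], [0.6, -0.6]]
housing top [ 647.7 -187.2    5.6] 
housing side [ 644.9 -188.9    5.7]
```

Run:
```python
from h import *
t=cv2.imread("pics/top0.png"); s=cv2.imread("pics/side0.png")
a=cv2.resize(t[195:219,368:396],(700//2+50,343),interpolation=cv2.INTER_CUBIC); b=cv2.resize(s[218:253,362:397],(343,343),interpolation=cv2.INTER_CUBIC)
cv2.imwrite("pics/st.png",np.hstack([a,b]))
```

```text
(no output)
```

View pics/st.png

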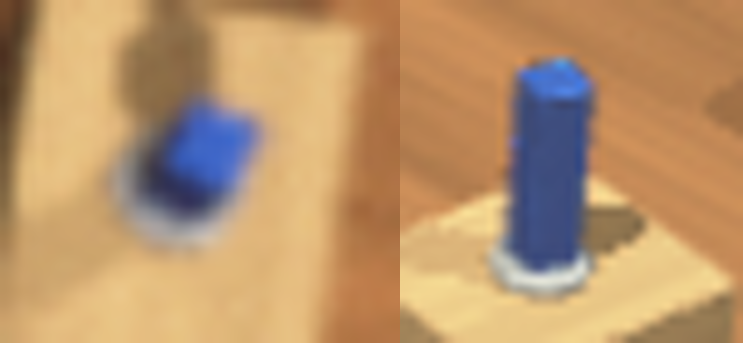

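```bash
cat >> h.py <<'E'
def sh(p0,p1,yaw):
    from scipy.spatial.transform import Rotation as R
    Rt=R.from_euler("xyz",[180,0,yaw],degrees=True).as_matrix()
    d=Rt.T@(np.array(p1,float)-np.array(p0,float))*100
    print("shift cm",d.round(2),"len",np.linalg.norm(d).round(2),"rows>=",np.ceil(np.linalg.norm(d)/4.0))
def st():
    o=telemetry.get_obs(); print("t",round(o["clock"],2),"p",o["tool_pos"].round(4),"rpy",o["orientation"].round(2),"F",o["force"].round(1),"open",round(o["opening"],4),"j",o["joint_pos"].round(0)); return o
E
python3 - <<'E'
from h import *
sh([.2044,.6428,.2257],[.50,.20,.20],-28); sh([.50,.20,.20],[.445,-.1795,.15],-28)
E
```

```text
shift cm [46.89 25.22  2.57] len 53.3 rows>= 14.0
shift cm [12.96 36.09  5.  ] len 38.67 rows>= 10.0
```

>>> step_arm --plan "8.76 0 0 0 0 0 5.2;8.76 0 0 0 0 0 5.2;8.76 2.93 1.58 0.16 0 0 0;8.76 2.93 1.58 0.16 0 0 0;8.76 2.93 1.58 0.16 0 0 0;8.76 2.93 1.58 0.16 0 0 0;8.76 2.93 1.58 0.16 0 0 0;8.76 2.93 1.58 0.16 0 0 0;8.76 2.93 1.58 0.16 0 0 0;8.76 2.93 1.58 0.16 0 0 0;8.76 2.93 1.58 0.16 0 0 0;8.76 2.93 1.58 0.16 0 0 0"

```text
clock: 1.1
tool_pos: [0.3893, 0.3644, 0.2103]
orientation: [180.0, 0.0, -28.0]
force: [1.0, 0.4, -0.6]
opening: 0.0877
```

>>> step_arm --plan "8.76 2.93 1.58 0.16 0 0 0;8.76 2.93 1.58 0.16 0 0 0;8.76 2.93 1.58 0.16 0 0 0;8.76 2.93 1.58 0.16 0 0 0;8.76 2.93 1.58 0.16 0 0 0;8.76 2.93 1.58 0.16 0 0 0;8.76 1.3 3.61 0.5 0 0 0;8.76 1.3 3.61 0.5 0 0 0;8.76 1.3 3.61 0.5 0 0 0;8.76 1.3 3.61 0.5 0 0 0;8.76 1.3 3.61 0.5 0 0 0;8.76 1.3 3.61 0.5 0 0 0"

```text
clock: 2.1
tool_pos: [0.4656, -0.0298, 0.1707]
orientation: [-180.0, 0.0, -28.0]
force: [1.3, -0.6, -1.0]
opening: 0.0877
```

>>> step_arm --plan "8.76 1.3 3.61 0.5 0 0 0;8.76 1.3 3.61 0.5 0 0 0;8.76 1.3 3.61 0.5 0 0 0;8.76 1.3 3.61 0.5 0 0 0;8.76 0 0 0 0 0 0;8.76 0 0 0 0 0 0;8.76 0 0 0 0 0 0"

```text
clock: 2.68
tool_pos: [0.4443, -0.1802, 0.1507]
orientation: [180.0, 0.0, -28.1]
force: [0.6, 0.6, 0.3]
opening: 0.0878
```

Run:
```python
from h import *
o=st()
t=snapshot("top"); s=snapshot("side"); cv2.imwrite("pics/t1.png",t); cv2.imwrite("pics/s1.png",s)
u=proj("top",o["tool_pos"])[0]; v=proj("side",o["tool_pos"])[0]; print(u,v)
a=cv2.resize(t[165:245,340:420],(400,400),interpolation=cv2.INTER_CUBIC); b=cv2.resize(s[190:270,335:415],(400,400),interpolation=cv2.INTER_CUBIC)
cv2.circle(a,tuple(((u-[340,165])*5).astype(int)),3,(0,0,255)); cv2.circle(b,tuple(((v-[335,190])*5).astype(int)),3,(0,0,255))
cv2.imwrite("pics/c1.png",np.hstack([a,b]))
sh(o["tool_pos"],[.445,-.1795,.13],o["orientation"][2])
```

```text
t 2.68 p [ 0.4443 -0.1802  0.1507] rpy [ 1.7999e+02  3.0000e-02 -2.8120e+01] F [0.6 0.6 0.3] open 0.0878 j [  1.   6. -30.  -0. -55.  60.]
[385.68571894 201.92074743] [379.1995816  205.64683775]
shift cm [ 0.03 -0.1   2.07] len 2.08 rows>= 1.0
```

View pics/c1.png

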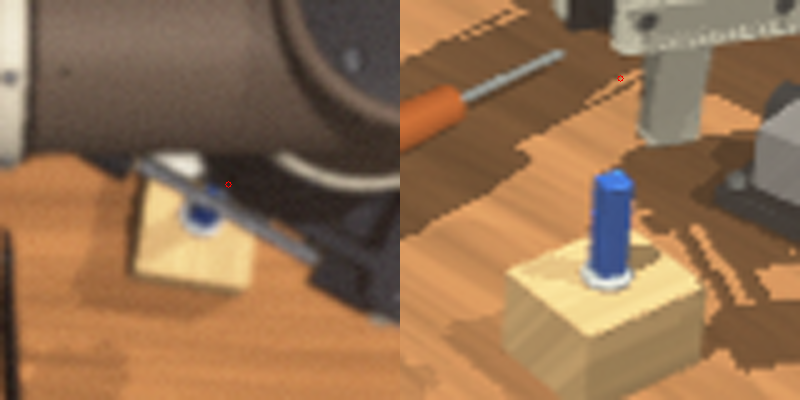

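>>> step_arm --plan "8.76 0.03 -0.06 2.3 0 0 0;8.76 0 0 2.3 0 0 0;8.76 0 0 2.3 0 0 0;8.76 0 0 1.5 0 0 0;8.76 0 0 0.85 0 0 0;8.76 0 0 0 0 0 0;4 0 0 0 0 0 0;1 0 0 0 0 0 0;1 0 0 0 0 0 0;1 0 0 0 0 0 0;1 0 0 0 0 0 0;1 0 0 0 0 0 0"

```text
clock: 3.78
tool_pos: [0.4453, -0.1796, 0.0589]
orientation: [-180.0, -0.0, -28.0]
force: [-0.3, -0.1, -0.2]
opening: 0.0531
```

>>> step_arm --plan "1 0 0 0 0 0 0;1 0 0 0 0 0 0;1 0 0 0 0 0 0"

```text
clock: 4.03
tool_pos: [0.4451, -0.1796, 0.0585]
orientation: [180.0, -0.0, -28.0]
force: [0.2, -0.0, 0.3]
opening: 0.0328
```

Run:
```python
from h import *
o=st()
s=snapshot("side"); cv2.imwrite("pics/s2.png",s)
cv2.imwrite("pics/c2.png",cv2.resize(s[170:270,320:440],(720,600),interpolation=cv2.INTER_CUBIC))
```

```text
t 4.03 p [ 0.4451 -0.1796  0.0585] rpy [180.    -0.   -28.04] F [ 0.2 -0.   0.3] open 0.0328 j [  2.  13. -36.   0. -41.  60.]
```

View pics/c2.png

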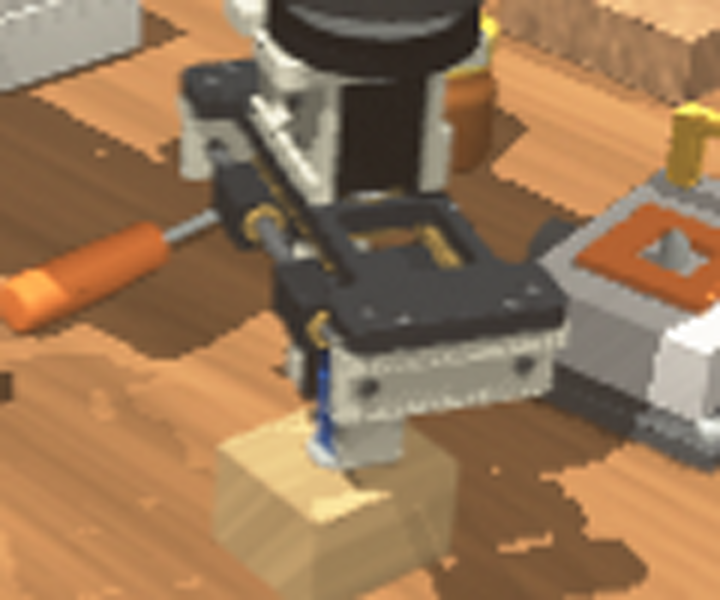

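>>> step_arm --plan "0.5 0 0 0 0 0 0;0.5 0 0 0 0 0 0;0.5 0 0 0 0 0 0;0.5 0 0 0 0 0 0;0.5 0 0 0 0 0 0;0.5 0 0 0 0 0 0;0.5 0 0 0 0 0 0;0.5 0 0 0 0 0 0"

```text
clock: 4.75
tool_pos: [0.4451, -0.1796, 0.0584]
orientation: [180.0, 0.0, -28.0]
force: [-0.2, -0.3, 0.2]
opening: 0.014
```

Run:
```python
from h import *
o=st(); print(o["moment"])
# travel
sh(o["tool_pos"],[*o["tool_pos"][:2],.185],-28)
sh([*o["tool_pos"][:2],.185],[.605,.2385,.185],-28)
```

```text
t 4.75 p [ 0.4451 -0.1796  0.0584] rpy [180.     0.   -28.03] F [-0.2 -0.3  0.2] open 0.014 j [  2.  13. -36.  -0. -41.  60.]
[ 0.00406122  0.03375367 -0.03192026]
shift cm [  0.     0.   -12.66] len 12.66 rows>= 4.0
shift cm [ -5.5  -44.42  -0.  ] len 44.76 rows>= 12.0
```

>>> step_arm --plan "0.5 0 0 -1.5 0 0 0;0.5 0 0 -2.5 0 0 0;0.5 0 0 -3 0 0 0;0.5 0 0 -3 0 0 0;0.5 -0.39 -3.17 0 0 0 0;0.5 -0.39 -3.17 0 0 0 0;0.5 -0.39 -3.17 0 0 0 0;0.5 -0.39 -3.17 0 0 0 0;0.5 -0.39 -3.17 0 0 0 0;0.5 -0.39 -3.17 0 0 0 0;0.5 -0.39 -3.17 0 0 0 0;0.5 -0.39 -3.17 0 0 0 0"

```text
clock: 5.75
tool_pos: [0.537, 0.0606, 0.1585]
orientation: [-180.0, 0.0, -28.0]
force: [0.6, -1.2, -0.8]
opening: 0.0139
```

>>> step_arm --plan "0.5 -0.39 -3.17 0 0 0 0;0.5 -0.39 -3.17 0 0 0 0;0.5 -0.39 -3.17 0 0 0 0;0.5 -0.39 -3.17 0 0 0 0;0.5 -0.39 -3.17 0 0 0 0;0.5 -0.39 -3.17 0 0 0 0;0.5 0 0 0.8 0 0 0;0.5 0 0 0.8 0 0 0;0.5 0 0 0.8 0 0 0;0.5 0 0 0 0 0 0;0.5 0 0 0 0 0 0"

```text
clock: 6.67
tool_pos: [0.6049, 0.2366, 0.1339]
orientation: [179.9, 0.0, -28.1]
force: [0.3, 0.1, -0.2]
opening: 0.0138
```

Run:
```python
from h import *
o=st()
t=snapshot("top");s=snapshot("side"); cv2.imwrite("pics/s3.png",s); cv2.imwrite("pics/t3.png",t)
P=[*o["tool_pos"][:2],o["tool_pos"][2]-.0514]
print(proj("side",P),proj("top",P))
cv2.imwrite("pics/c3.png",np.hstack([cv2.resize(t[110:170,195:255],(400,400),interpolation=cv2.INTER_CUBIC),cv2.resize(s[135:195,280:340],(400,400),interpolation=cv2.INTER_CUBIC)]))
sh(o["tool_pos"],[.605,.2385,.185],o["orientation"][2])
```

```text
t 6.67 p [0.6049 0.2366 0.1339] rpy [ 1.7992e+02  4.0000e-02 -2.8080e+01] F [ 0.3  0.1 -0.2] open 0.0138 j [ 39.  22. -10.  -0. -58.  23.]
[[310.84768113 155.56939604]] [[224.08599167 142.0934643 ]]
shift cm [-0.08 -0.17 -5.11] len 5.12 rows>= 2.0
```

View pics/c3.png

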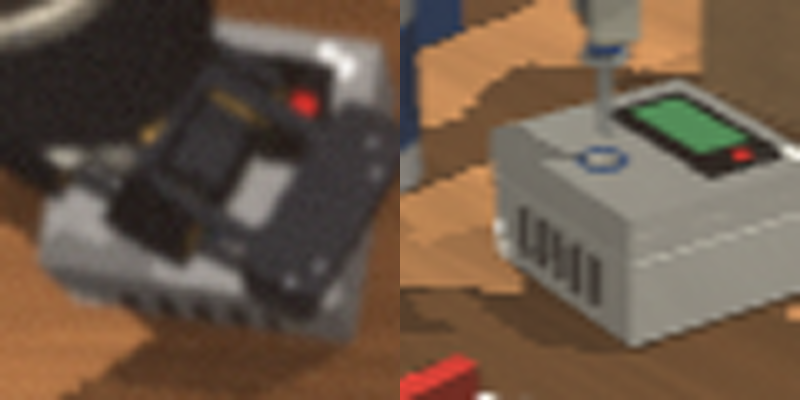

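Run:
```python
from h import *
o=st()
print(ray("side",(280+202/6.667-.43,135+159/6.667-.43),.07),ray("side",(280+205/6.667-.43,135+134/6.667-.43),.0825))
print(o["tool_pos"])
```

```text
t 6.77 p [0.6056 0.2371 0.135 ] rpy [-1.7998e+02 -2.0000e-02 -2.8080e+01] F [ 0.4 -0.5 -0.7] open 0.0134 j [ 39.  22. -10.   0. -58.  23.]
[0.60653946 0.24344307] [0.60805231 0.24276914]
[0.60564085 0.23707797 0.13500862]
```

>>> step_arm --plan "0.5 -0.03 -0.12 0.6 0 0 0;0.5 0 0 0.6 0 0 0;0.5 0 0 0.4 0 0 0;0.5 0 0 0.2 0 0 0;0.5 0 0 0.1 0 0 0;0.5 0 0 0 0 0 0;0.5 0 0 0 0 0 0"

```text
clock: 7.35
tool_pos: [0.6059, 0.239, 0.1156]
orientation: [180.0, -0.0, -28.0]
force: [-0.4, -0.2, -0.8]
opening: 0.0135
```

>>> step_arm --plan "0.5 0 0 0.1 0 0 0;0.5 0 0 0.1 0 0 0;0.5 0 0 0.1 0 0 0;0.5 0 0 0.1 0 0 0;0.5 0 0 0 0 0 0;0.5 0 0 0 0 0 0"

```text
clock: 7.85
tool_pos: [0.6061, 0.2392, 0.1118]
orientation: [-180.0, -0.0, -28.0]
force: [0.5, 0.5, 2.8]
opening: 0.0139
```

>>> step_arm --plan "0.5 0 0 0.05 0 0 0;0.5 0 0 0.05 0 0 0;0.5 0 0 0 0 0 0;0.5 0 0 0 0 0 0"

```text
clock: 8.18
tool_pos: [0.6061, 0.2391, 0.1112]
orientation: [-180.0, -0.0, -28.0]
force: [-1.5, -0.1, 6.8]
opening: 0.0139
```

>>> step_arm --plan "0.5 0 0 0.05 0 0 0;0.5 0 0 0.05 0 0 0;0.5 0 0 0 0 0 0;0.5 0 0 0 0 0 0;0.5 0 0 0 0 0 0"

```text
clock: 8.6
tool_pos: [0.6062, 0.2391, 0.111]
orientation: [-179.9, -0.1, -28.0]
force: [-2.8, -0.7, 10.9]
opening: 0.014
```

Run:
```python
from h import *
for i in range(3):
  o=st(); s=snapshot("side")
cv2.imwrite("pics/c4.png",cv2.resize(s[135:195,280:340],(500,500),interpolation=cv2.INTER_CUBIC))
sh([.6055,.239,.16],[.445,-.1796,.16],-28)
```

```text
t 8.6 p [0.6062 0.2391 0.111 ] rpy [-1.7994e+02 -6.0000e-02 -2.8010e+01] F [-2.8 -0.7 10.9] open 0.014 j [ 39.  23. -11.   0. -56.  23.]
t 8.65 p [0.6062 0.2392 0.1111] rpy [-1.7994e+02 -6.0000e-02 -2.8010e+01] F [-2.8 -0.2 10.8] open 0.014 j [ 39.  23. -11.   0. -56.  23.]
t 8.7 p [0.6062 0.2391 0.111 ] rpy [-1.7994e+02 -6.0000e-02 -2.8010e+01] F [-2.5 -1.2 12.1] open 0.014 j [ 39.  23. -11.   0. -56.  23.]
shift cm [ 5.48 44.5   0.  ] len 44.83 rows>= 12.0
```

View pics/c4.png

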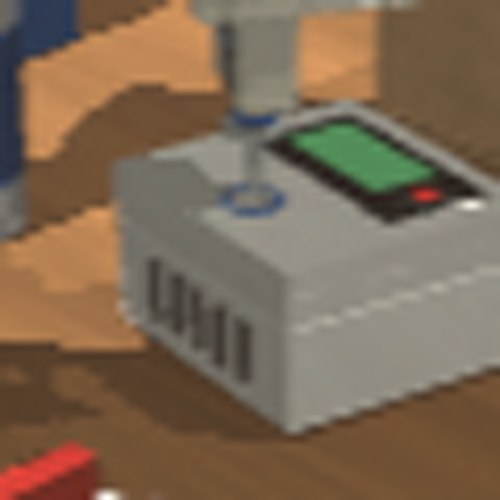

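>>> step_arm --plan "0.5 0 0 -0.6 0 0 0;0.5 0 0 -1.4 0 0 0;0.5 0 0 -1.5 0 0 0;0.5 0 0 -1.5 0 0 0;0.5 0.39 3.18 0 0 0 0;0.5 0.39 3.18 0 0 0 0;0.5 0.39 3.18 0 0 0 0;0.5 0.39 3.18 0 0 0 0;0.5 0.39 3.18 0 0 0 0;0.5 0.39 3.18 0 0 0 0;0.5 0.39 3.18 0 0 0 0;0.5 0.39 3.18 0 0 0 0"

```text
clock: 9.75
tool_pos: [0.5126, -0.0015, 0.1592]
orientation: [180.0, 0.0, -28.0]
force: [0.7, 0.1, 0.2]
opening: 0.0139
```

>>> step_arm --plan "0.5 0.39 3.18 0 0 0 0;0.5 0.39 3.18 0 0 0 0;0.5 0.39 3.18 0 0 0 0;0.5 0.39 3.18 0 0 0 0;0.5 0.39 3.18 0 0 0 0;0.5 0.39 3.18 0 0 0 0;0.5 0 0 1 0 0 0;0.5 0 0 1 0 0 0;0.5 0 0 1 0 0 0;0.5 0 0 0 0 0 0;0.5 0 0 0 0 0 0"

```text
clock: 10.67
tool_pos: [0.4445, -0.1788, 0.1285]
orientation: [179.9, 0.1, -28.0]
force: [-0.6, 0.1, -0.8]
opening: 0.0136
```

Run:
```python
from h import *
o=st(); s=snapshot("side");o=st();
cv2.imwrite("pics/c5.png",cv2.resize(s[185:275,325:415],(540,540),interpolation=cv2.INTER_CUBIC))
sh(o["tool_pos"],[.445,-.1795,.0595],-28)
```

```text
t 10.67 p [ 0.4445 -0.1788  0.1285] rpy [ 1.7994e+02  1.1000e-01 -2.7960e+01] F [-0.6  0.1 -0.8] open 0.0136 j [  2.   7. -31.  -0. -52.  60.]
t 10.72 p [ 0.445  -0.1789  0.1291] rpy [ 1.7996e+02  5.0000e-02 -2.7940e+01] F [ 0.5  0.9 -0.5] open 0.0136 j [  2.   7. -31.   0. -52.  60.]
shift cm [0.03 0.05 6.96] len 6.96 rows>= 2.0
```

View pics/c5.png

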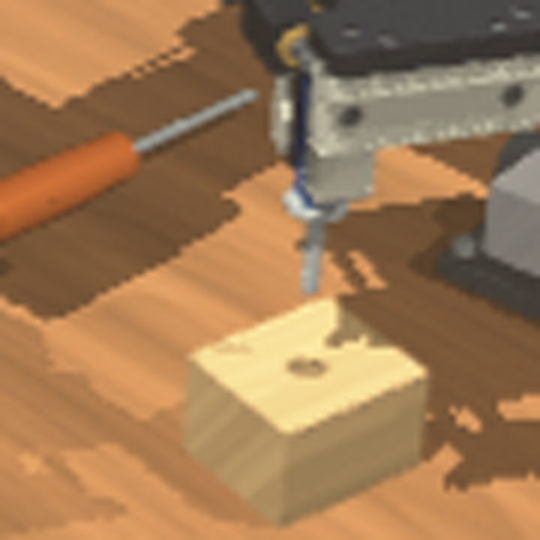

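Run:
```python
from h import *
for z in (.045,.0771,.115): print(z,(proj("side",[.445,-.179,z])[0]-[325,185])*6+2.5)
```

```text
0.045 [308.43822578 361.79570255]
0.0771 [313.73780653 292.51962208]
0.115 [320.1943773  207.65505498]
```

>>> step_arm --plan "0.5 0.03 0.05 1.5 0 0 0;0.5 0 0 1.5 0 0 0;0.5 0 0 1.5 0 0 0;0.5 0 0 1.5 0 0 0;0.5 0 0 0.7 0 0 0;0.5 0 0 0.2 0 0 0;0.5 0 0 0.1 0 0 0;0.5 0 0 0 0 0 0"

```text
clock: 11.38
tool_pos: [0.4454, -0.18, 0.06]
orientation: [-180.0, -0.0, -28.0]
force: [0.5, 0.0, -0.5]
opening: 0.0136
```

>>> step_arm --plan "0.5 0 0 0.05 0 0 0;0.5 0 0 0.05 0 0 0;0.5 0 0 0.05 0 0 0;0.5 0 0 0 0 0 0;0.5 0 0 0 0 0 0"

```text
clock: 11.8
tool_pos: [0.4452, -0.1802, 0.0584]
orientation: [-180.0, -0.1, -28.0]
force: [-0.5, 0.3, 3.2]
opening: 0.0135
```

>>> step_arm --plan "5.5 0 0 0 0 0 0;5.5 0 0 0 0 0 0;5.5 0 0 0 0 0 0;5.5 0 0 0 0 0 0;5.5 0 0 0 0 0 0;5.5 0 0 0 0 0 0;5.5 0 0 -0.8 0 0 0;5.5 0 0 -1.5 0 0 0;5.5 0 0 -3 0 0 0;5.5 0 0 -3 0 0 0;5.5 0 0 -2 0 0 0;5.5 0 0 0 0 0 0"

```text
clock: 12.8
tool_pos: [0.4474, -0.1806, 0.1661]
orientation: [-179.8, -0.4, -28.0]
force: [1.3, -0.6, 0.5]
opening: 0.0552
```

Run:
```python
from h import *
o=st(); s=snapshot("side");o=st();
cv2.imwrite("pics/c6.png",cv2.resize(s[185:275,325:415],(540,540),interpolation=cv2.INTER_CUBIC))
sh(o["tool_pos"],[.4354,.1528,.12],4.8)
```

```text
t 12.8 p [ 0.4474 -0.1806  0.1661] rpy [-179.85   -0.43  -27.99] F [ 1.3 -0.6  0.5] open 0.0552 j [  2.   5. -28.   0. -56.  60.]
t 12.85 p [ 0.4463 -0.1803  0.1639] rpy [-179.87   -0.28  -28.02] F [-0.5  0.9 -0.3] open 0.0549 j [  2.   5. -28.   0. -56.  60.]
shift cm [  1.7  -33.29   4.39] len 33.62 rows>= 9.0
```

View pics/c6.png

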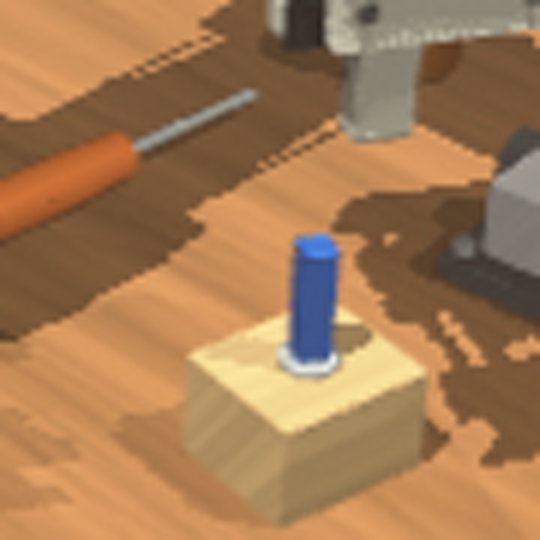

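>>> step_arm --plan "5.5 0 0 0 0 0 -6.56;5.5 0 0 0 0 0 -6.56;5.5 0 0 0 0 0 -6.56;5.5 0 0 0 0 0 -6.56;5.5 0 0 0 0 0 -6.56;5.5 0.15 -3.03 0.2 0 0 0;5.5 0.15 -3.03 0.2 0 0 0;5.5 0.15 -3.03 0.2 0 0 0;5.5 0.15 -3.03 0.2 0 0 0;5.5 0.15 -3.03 0.2 0 0 0;5.5 0.15 -3.03 0.2 0 0 0;5.5 0.15 -3.03 0.2 0 0 0"

```text
clock: 13.85
tool_pos: [0.4367, 0.0332, 0.1465]
orientation: [180.0, 0.1, 4.8]
force: [0.4, 0.2, 0.5]
opening: 0.0553
```

>>> step_arm --plan "5.5 0.15 -3.03 0.8 0 0 0;5.5 0.15 -3.03 1 0 0 0;5.5 0.15 -3.03 1 0 0 0;5.5 0.15 -3.03 1 0 0 0;5.5 0 0 0 0 0 0;5.5 0 0 0 0 0 0;5.5 0 0 0 0 0 0"

```text
clock: 14.43
tool_pos: [0.433, 0.153, 0.1085]
orientation: [179.9, 0.1, 4.8]
force: [0.3, 0.1, 0.0]
opening: 0.0547
```

Run:
```python
from h import *
o=st(); s=snapshot("side");t=snapshot("top");o=st();
cv2.imwrite("pics/c7.png",np.hstack([cv2.resize(t[170:250,215:295],(400,400),interpolation=cv2.INTER_CUBIC),cv2.resize(s[160:230,245:315],(400,400),interpolation=cv2.INTER_CUBIC)]))
sh(o["tool_pos"],[.4354,.1528,.026],o["orientation"][2])
```

```text
t 14.43 p [0.433  0.153  0.1085] rpy [1.7995e+02 7.0000e-02 4.8000e+00] F [0.3 0.1 0. ] open 0.0547 j [ 44.   7. -35.  -0. -48.  51.]
t 14.53 p [0.4334 0.1525 0.109 ] rpy [1.7999e+02 1.0000e-02 4.7200e+00] F [ 0.3  0.7 -0.2] open 0.0546 j [ 44.   7. -35.  -0. -48.  51.]
shift cm [ 0.2  -0.01  8.3 ] len 8.3 rows>= 3.0
```

View pics/c7.png

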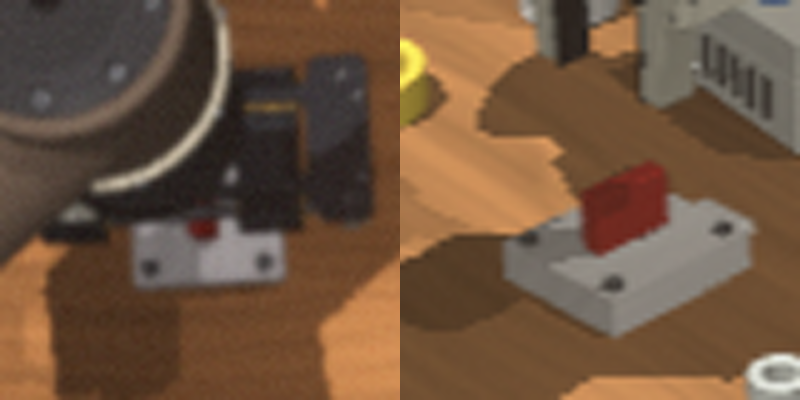

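>>> step_arm --plan "5.5 0.2 0 2 0 0 0;5.5 0 0 2 0 0 0;5.5 0 0 2 0 0 0;5.5 0 0 1.5 0 0 0;5.5 0 0 0.85 0 0 0;5.5 0 0 0 0 0 0;4 0 0 0 0 0 0;2 0 0 0 0 0 0;1 0 0 0 0 0 0;0.5 0 0 0 0 0 0;0.5 0 0 0 0 0 0;0.5 0 0 0 0 0 0"

```text
clock: 15.53
tool_pos: [0.4357, 0.1537, 0.0259]
orientation: [-180.0, -0.0, 4.8]
force: [-0.9, 0.5, 0.6]
opening: 0.0207
```

>>> step_arm --plan "0.5 0 0 0 0 0 0;0.5 0 0 0 0 0 0;0.5 0 0 0 0 0 0;0.5 0 0 0 0 0 0"

```text
clock: 15.87
tool_pos: [0.4356, 0.1536, 0.0257]
orientation: [-180.0, -0.0, 4.8]
force: [-1.2, -0.2, 6.1]
opening: 0.0137
```

Run:
```python
from h import *
o=st(); s=snapshot("side");o=st();
cv2.imwrite("pics/c8.png",cv2.resize(s[150:230,245:325],(500,500),interpolation=cv2.INTER_CUBIC))
```

```text
t 15.87 p [0.4356 0.1536 0.0257] rpy [-1.80e+02 -1.00e-02  4.77e+00] F [-1.2 -0.2  6.1] open 0.0137 j [ 44.  15. -40.   0. -35.  51.]
t 15.92 p [0.4356 0.1536 0.0257] rpy [-1.80e+02 -1.00e-02  4.77e+00] F [-1.5 -0.3  4.5] open 0.0139 j [ 44.  15. -40.   0. -35.  51.]
```

View pics/c8.png

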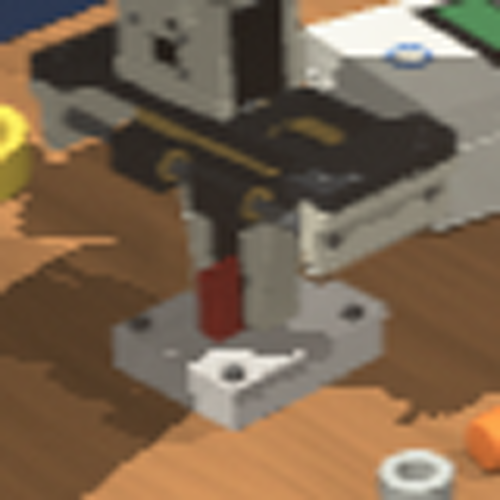

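Run:
```python
from h import *
sh([.4356,.1536,.13],[.5873,-.1938,.13],4.8)
sh([.4356,.1536,.0257],[.4356,.1536,.13],4.8)
```

```text
shift cm [12.21 35.89  0.  ] len 37.91 rows>= 10.0
shift cm [  0.     0.   -10.43] len 10.43 rows>= 3.0
```

>>> step_arm --plan "0.5 0 0 -0.5 0 0 0;0.5 0 0 -1 0 0 0;0.5 0 0 -2 0 0 0;0.5 0 0 -2 0 0 0;0.5 0 0 -2 0 0 0;0.5 0 0 -2 0 0 0;0.5 0 0 -1 0 0 0;0.5 0 0 0 0 0 0;0.5 0 0 0 0 0 0"

```text
clock: 16.67
tool_pos: [0.4352, 0.1534, 0.1303]
orientation: [-180.0, -0.0, 4.7]
force: [-0.2, 0.6, -4.0]
opening: 0.0141
```

Run:
```python
from h import *
o=st(); s=snapshot("side");t=snapshot("top");o=st();
cv2.imwrite("pics/c9.png",np.hstack([cv2.resize(t[160:250,205:295],(400,400),interpolation=cv2.INTER_CUBIC),cv2.resize(s[130:220,245:335],(400,400),interpolation=cv2.INTER_CUBIC)]))
```

```text
t 16.67 p [0.4352 0.1534 0.1303] rpy [-179.96   -0.      4.74] F [-0.2  0.6 -4. ] open 0.0141 j [ 44.   5. -33.  -0. -51.  51.]
t 16.77 p [0.4346 0.1529 0.1293] rpy [1.7995e+02 1.1000e-01 4.7400e+00] F [-0.1 -0.5 -3.6] open 0.0141 j [ 44.   6. -33.  -0. -51.  51.]
```

View pics/c9.png

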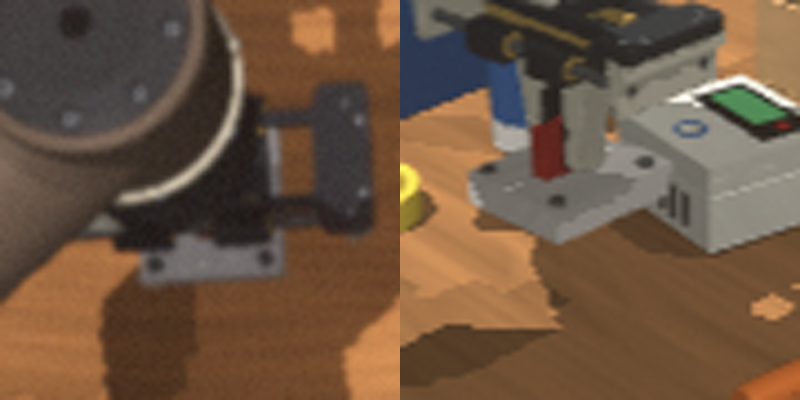

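>>> step_arm --plan "0.5 1.02 2.99 0 0 0 0;0.5 1.02 2.99 0 0 0 0;0.5 1.02 2.99 0 0 0 0;0.5 1.02 2.99 0 0 0 0;0.5 1.02 2.99 0 0 0 0;0.5 1.02 2.99 0 0 0 0;0.5 1.02 2.99 0 0 0 0;0.5 1.02 2.99 0 0 0 0;0.5 1.02 2.99 0 0 0 0;0.5 1.02 2.99 0 0 0 0;0.5 1.02 2.99 0 0 0 0;0.5 1.02 2.99 0 0 0 0"

```text
clock: 17.77
tool_pos: [0.5868, -0.1954, 0.1284]
orientation: [-180.0, 0.2, 4.8]
force: [0.4, 1.0, -4.7]
opening: 0.0137
```

>>> step_arm --plan "0.5 0 0 0.8 0 0 -0.7;0.5 0 0 0.8 0 0 0;0.5 0 0 0.8 0 0 0;0.5 0 0 0 0 0 0;0.5 0 0 0 0 0 0;0.5 0 0 0 0 0 0"

```text
clock: 18.27
tool_pos: [0.5873, -0.1931, 0.1066]
orientation: [180.0, 0.0, 5.5]
force: [0.3, -0.7, -3.3]
opening: 0.0136
```

Run:
```python
from h import *
o=st(); s=snapshot("side");t=snapshot("top");o=st();
cv2.imwrite("pics/t10.png",t);cv2.imwrite("pics/s10.png",s)
cv2.imwrite("pics/c10.png",np.hstack([cv2.resize(t[96:196,340:440],(400,400),interpolation=cv2.INTER_CUBIC),cv2.resize(s[150:250,375:475],(400,400),interpolation=cv2.INTER_CUBIC)]))
```

```text
t 18.27 p [ 0.5873 -0.1931  0.1066] rpy [1.7999e+02 1.0000e-02 5.5400e+00] F [ 0.3 -0.7 -3.3] open 0.0136 j [ -0.  21. -16.   0. -53.  96.]
t 18.37 p [ 0.5877 -0.1933  0.1071] rpy [ 1.7999e+02 -6.0000e-02  5.5300e+00] F [ 0.6 -0.3 -2.6] open 0.0139 j [ -0.  21. -16.   0. -53.  96.]
```

View pics/c10.png

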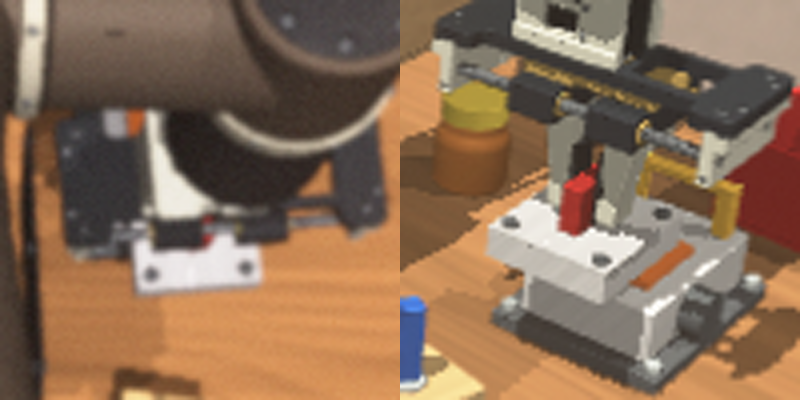

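Run:
```python
from h import *
s=cv2.imread("pics/s10.png");t=cv2.imread("pics/t10.png")
a=cv2.resize(t[150:174,368:410],None,fx=9.5,fy=9.5,interpolation=cv2.INTER_CUBIC); b=cv2.resize(s[192:230,392:442],None,fx=8,fy=8,interpolation=cv2.INTER_CUBIC)
cv2.imwrite("pics/d1.png",a);cv2.imwrite("pics/d2.png",b)
P=np.array([.5875,-.1932]);c,si=np.cos(np.radians(5.5)),np.sin(np.radians(5.5))
for l in ((-.045,.04),(-.045,-.04)):
    W=[P[0]+c*l[0]-si*l[1],P[1]+si*l[0]+c*l[1],.1022]
    print(l,(proj("top",W)[0]-[368,150]+.5)*9.5,(proj("side",W)[0]-[392,192]+.5)*8)
W=[P[0]+c*-.023,P[1]+si*-.023,.134]
print((proj("side",W)[0]-[392,192]+.5)*8)
```

```text
(-0.045, 0.04) [ 63.92385564 179.24473382] [ 45.12567494 115.65443353]
(-0.045, -0.04) [356.2672893  158.06497873] [278.75545077 212.35699783]
[211.33431282  40.88468071]
```

View pics/d1.png

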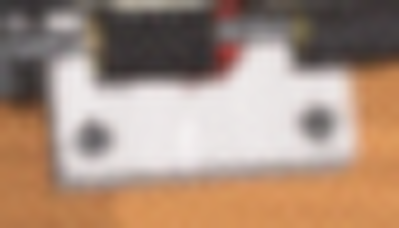

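View pics/d2.png

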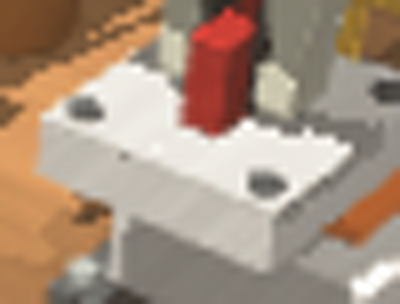

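Run:
```python
from h import *
sh([.5875,-.1932,.1068],[.647,-.1877,.094],5.53)
```

```text
shift cm [5.98 0.03 1.28] len 6.11 rows>= 2.0
```

>>> step_arm --plan "0.5 0 0 0.5 0 0 0;0.5 0 0 0.5 0 0 0;0.5 0 0 0.28 0 0 0;0.5 0 0 0 0 0 0;0.5 0 0 0 0 0 0;0.5 0 0 0 0 0 0"

```text
clock: 18.87
tool_pos: [0.5874, -0.194, 0.0937]
orientation: [180.0, -0.0, 5.5]
force: [1.0, 0.1, -3.8]
opening: 0.0139
```

>>> step_arm --plan "0.5 1 0 0 0 0 0;0.5 1 0 0 0 0 0;0.5 1 0 0 0 0 0;0.5 0.8 0 0 0 0 0;0.5 0.5 0 0 0 0 0;0.5 0 0 0 0 0 0;0.5 0 0 0 0 0 0"

```text
clock: 19.45
tool_pos: [0.6301, -0.1897, 0.0932]
orientation: [-180.0, 0.0, 5.5]
force: [-0.3, -0.4, -3.1]
opening: 0.014
```

Run:
```python
from h import *
o=st(); s=snapshot("side");o=st();
cv2.imwrite("pics/c11.png",cv2.resize(s[160:240,380:480],(800,600),interpolation=cv2.INTER_CUBIC))
sh(o["tool_pos"],[.647,-.1877,.094],o["orientation"][2])
```

```text
t 19.45 p [ 0.6301 -0.1897  0.0932] rpy [-1.7999e+02  5.0000e-02  5.4700e+00] F [-0.3 -0.4 -3.1] open 0.014 j [  0.  25. -11.  -0. -54.  95.]
t 19.5 p [ 0.6297 -0.1897  0.0933] rpy [-1.7999e+02  5.0000e-02  5.4600e+00] F [-0.9 -0.1 -3.5] open 0.0141 j [  0.  25. -11.  -0. -54.  95.]
shift cm [ 1.74 -0.04 -0.07] len 1.74 rows>= 1.0
```

View pics/c11.png

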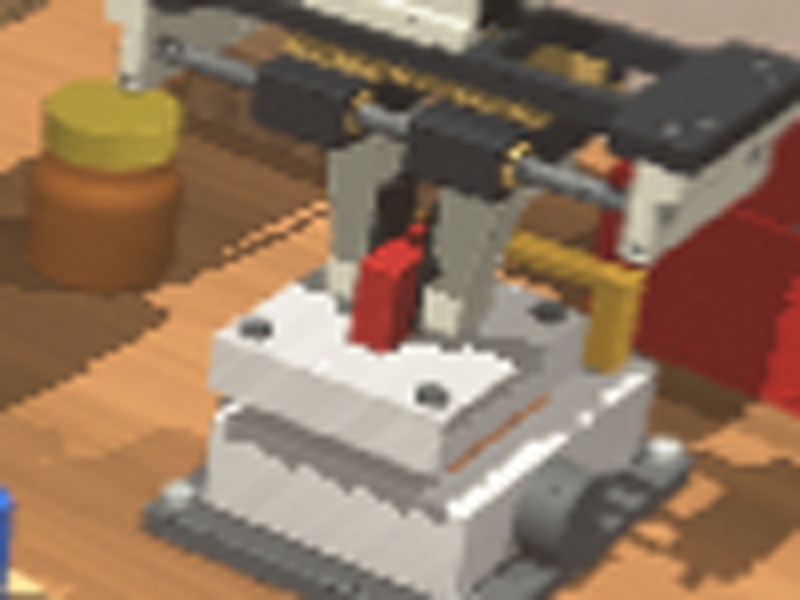

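>>> step_arm --plan "0.5 0.6 -0.02 0 0 0 0;0.5 0.6 -0.02 0 0 0 0;0.5 0.5 0 0 0 0 0;0.5 0 0 0 0 0 0;0.5 0 0 0 0 0 0;0.5 0 0 0 0 0 0"

```text
clock: 20.0
tool_pos: [0.6468, -0.1878, 0.0935]
orientation: [-180.0, 0.0, 5.5]
force: [0.3, 0.3, -3.8]
opening: 0.0136
```

>>> step_arm --plan "0.5 0 0 0.1 0 0 0;0.5 0 0 0.1 0 0 0;0.5 0 0 0.1 0 0 0;0.5 0 0 0.1 0 0 0;0.5 0 0 0 0 0 0;0.5 0 0 0 0 0 0"

```text
clock: 20.5
tool_pos: [0.6469, -0.1878, 0.0896]
orientation: [-180.0, 0.0, 5.5]
force: [0.1, 0.3, -3.3]
opening: 0.0138
```

Run:
```python
from h import *
o=st(); print(o["moment"]); s=snapshot("side");o=st(); print(o["moment"])
cv2.imwrite("pics/c12.png",cv2.resize(s[160:240,380:480],(800,600),interpolation=cv2.INTER_CUBIC))
```

```text
t 20.5 p [ 0.6469 -0.1878  0.0896] rpy [-1.80e+02  1.00e-02  5.46e+00] F [ 0.1  0.3 -3.3] open 0.0138 j [  0.  27.  -9.  -0. -54.  95.]
[-0.03814303  0.01191463  0.01134799]
t 20.55 p [ 0.647  -0.1878  0.0896] rpy [180.     0.     5.46] F [ 0.6  0.1 -2.9] open 0.0137 j [  0.  27.  -9.   0. -54.  95.]
[ 0.00294408 -0.02595699  0.00610754]
```

View pics/c12.png

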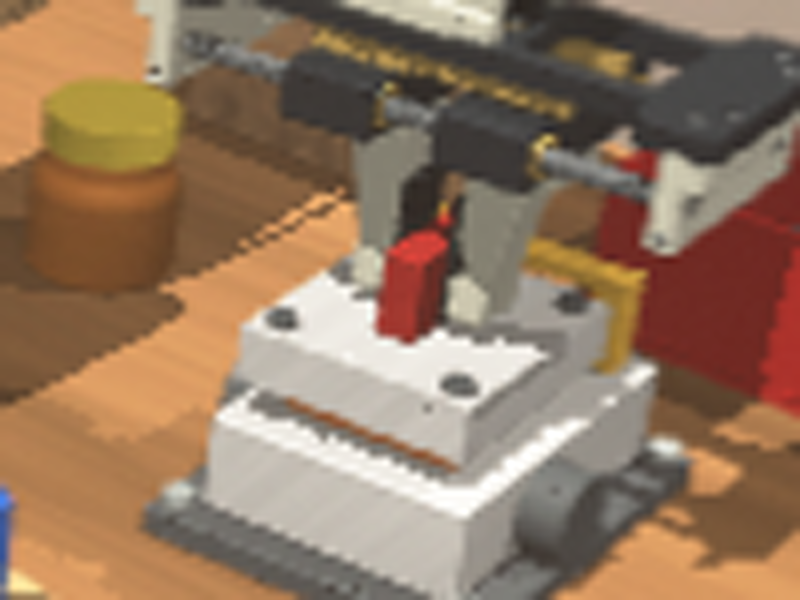

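>>> step_arm --plan "0.5 0 0 0.1 0 0 0;0.5 0 0 0.1 0 0 0;0.5 0 0 0 0 0 0;0.5 0 0 0 0 0 0"

```text
clock: 20.88
tool_pos: [0.6469, -0.1878, 0.0875]
orientation: [-180.0, 0.0, 5.5]
force: [0.3, 0.5, -3.5]
opening: 0.0137
```

>>> step_arm --plan "0.5 0 0 0.1 0 0 0;0.5 0 0 0.1 0 0 0;0.5 0 0 0 0 0 0;0.5 0 0 0 0 0 0"

```text
clock: 21.22
tool_pos: [0.647, -0.1878, 0.0856]
orientation: [-180.0, 0.0, 5.5]
force: [-0.2, 0.5, -4.0]
opening: 0.014
```

>>> step_arm --plan "0.5 0 0 0.1 0 0 0;0.5 0 0 0.1 0 0 0;0.5 0 0 0 0 0 0;0.5 0 0 0 0 0 0"

```text
clock: 21.55
tool_pos: [0.647, -0.1878, 0.0836]
orientation: [180.0, 0.0, 5.5]
force: [0.2, -0.7, -3.4]
opening: 0.0142
```

>>> step_arm --plan "0.5 0 0 0.1 0 0 0;0.5 0 0 0.1 0 0 0;0.5 0 0 0 0 0 0;0.5 0 0 0 0 0 0"

```text
clock: 21.88
tool_pos: [0.647, -0.1878, 0.0816]
orientation: [180.0, 0.0, 5.5]
force: [0.7, 0.3, -3.9]
opening: 0.0134
```

>>> step_arm --plan "0.5 0 0 0.1 0 0 0;0.5 0 0 0.1 0 0 0;0.5 0 0 0.1 0 0 0;0.5 0 0 0.1 0 0 0;0.5 0 0 0 0 0 0;0.5 0 0 0 0 0 0"

```text
clock: 22.38
tool_pos: [0.6471, -0.1878, 0.0782]
orientation: [180.0, -0.0, 5.5]
force: [-1.9, 1.7, 4.3]
opening: 0.0138
```

>>> step_arm --plan "0.5 0 0 0.1 0 0 0;0.5 0 0 0.1 0 0 0;0.5 0 0 0 0 0 0;0.5 0 0 0 0 0 0;0.5 0 0 0 0 0 0"

```text
clock: 22.8
tool_pos: [0.6472, -0.1878, 0.0764]
orientation: [180.0, -0.0, 5.5]
force: [-3.3, 2.7, 7.9]
opening: 0.0138
```

>>> step_arm --plan "0.5 -0.02 -0.03 0.05 0 0 0;0.5 0 0 0.1 0 0 0;0.5 0 0 0 0 0 0;0.5 0 0 0 0 0 0;0.5 0 0 0 0 0 0"

```text
clock: 23.22
tool_pos: [0.6471, -0.1878, 0.0758]
orientation: [180.0, -0.1, 5.5]
force: [-4.5, 1.9, 10.9]
opening: 0.0142
```

>>> step_arm --plan "0.5 0 0 0.05 0 0 0;0.5 0 0 0 0 0 0;0.5 0 0 0 0 0 0;0.5 0 0 0 0 0 0"

```text
clock: 23.55
tool_pos: [0.6471, -0.1878, 0.0758]
orientation: [179.9, -0.1, 5.5]
force: [-5.5, 2.1, 14.7]
opening: 0.0139
```

Run:
```python
from h import *
o=st(); print(o["moment"]); s=snapshot("side");o=st(); print(o["moment"])
cv2.imwrite("pics/c13.png",cv2.resize(s[160:240,380:480],(800,600),interpolation=cv2.INTER_CUBIC))
```

```text
t 23.55 p [ 0.6471 -0.1878  0.0758] rpy [ 1.7995e+02 -8.0000e-02  5.5000e+00] F [-5.5  2.1 14.7] open 0.0139 j [  0.  27. -10.   0. -53.  95.]
[0.77724098 2.27249051 0.00710906]
t 23.6 p [ 0.6471 -0.1878  0.0757] rpy [ 1.7995e+02 -7.0000e-02  5.5000e+00] F [-5.8  1.8 14.9] open 0.014 j [  0.  27. -10.   0. -53.  95.]
[8.25606510e-01 2.19110161e+00 1.56260805e-03]
```

View pics/c13.png

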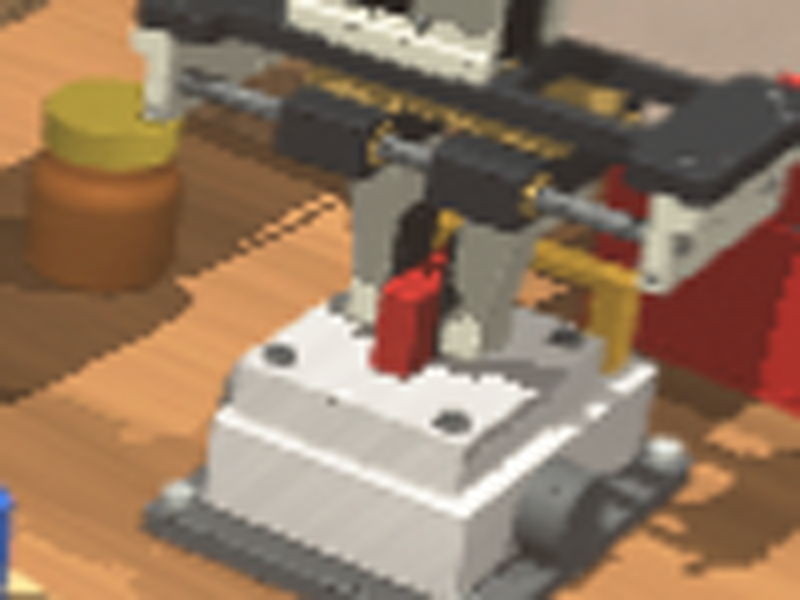

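>>> step_arm --plan "0.5 -0.04 -0.02 0 0 0 0;0.5 -0.02 0 0 0 0 0;0.5 0 0 0 0 0 0;0.5 0 0 0 0 0 0;0.5 0 0 0 0 0 0;0.5 0 0 0 0 0 0"

```text
clock: 24.1
tool_pos: [0.6471, -0.1878, 0.0757]
orientation: [179.9, -0.1, 5.5]
force: [-3.3, 1.6, 13.6]
opening: 0.014
```

Run:
```python
from h import *
o=st(); print(o["moment"]); s=snapshot("side");t=snapshot("top");o=st(); print(o["moment"])
cv2.imwrite("pics/s14.png",s);cv2.imwrite("pics/t14.png",t)
```

```text
t 24.1 p [ 0.6471 -0.1878  0.0757] rpy [ 1.7993e+02 -1.4000e-01  5.5000e+00] F [-3.3  1.6 13.6] open 0.014 j [  0.  27. -10.   0. -53.  95.]
[ 0.45375703  1.49483829 -0.08217233]
t 24.2 p [ 0.6471 -0.1878  0.0758] rpy [ 1.7993e+02 -1.4000e-01  5.5000e+00] F [-3.1  1.3 13. ] open 0.0138 j [  0.  27. -10.   0. -53.  95.]
[ 0.4519115   1.53039972 -0.04127805]
```

View pics/s14.png

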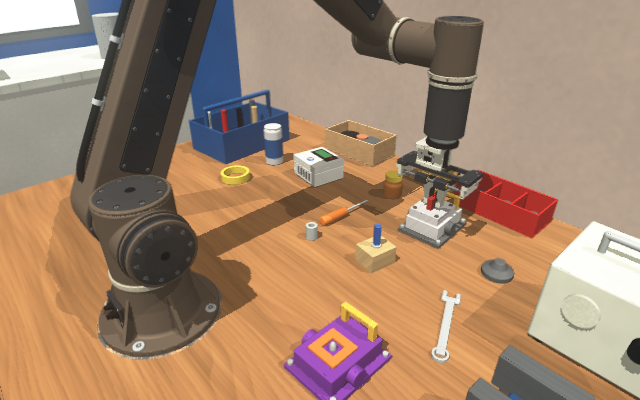

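View pics/t14.png

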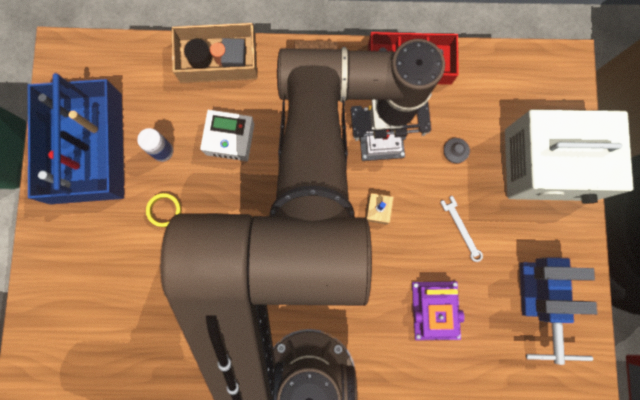

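Run:
```python
from h import *
st(); print(workorder.close_job()); st()
```

```text
t 24.2 p [ 0.6471 -0.1878  0.0758] rpy [ 1.7993e+02 -1.4000e-01  5.5000e+00] F [-3.1  1.3 13. ] open 0.0138 j [  0.  27. -10.   0. -53.  95.]
the job is handed in; nothing more can be done
None
the job is handed in; nothing more can be done
```

The job is handed in at 24.2 s of the 67 s allowed, with the gripper still holding the handle and the cover pressed down.

- **Zero button:** I pressed it with the stylus to its stop. The tip went about 4.4 mm below the button's rest height and met 11–12 N, against 4.2 N for fully in.
- **Stylus:** It is back in the wooden block. It met the block at its original height, and the picture shows the collar on the block's top.
- **Cover:** I slid it in level with the tongue under the keeper, and the hole dropped over the pin without resistance. I then pressed it down until it stopped 50 mm above its height on the table, where the housing face lies. From there the force kept rising while the height did not change.
- **Final state:** The push is about 13 N, the tilt about 0.1°, and the handle is gripped at 14 mm. The last side picture I enlarged shows the cover flush on the metal.
- **Other things on the bench:** The last full pictures show nothing else moved.

**What did not agree exactly:**
- The two cameras differed by 1–3 mm on some positions. I used the combined estimate, and the fit confirmed it.
- A side force of about 3 N was still on the wrist at the end, down from about 5.5 N after a small correction.
- I could not read the seal and button joints directly; both results come from heights and forces.

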